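Refit a cup holder on the rotary sealer

ROBOT

A 6-joint arm with a two-finger parallel gripper is mounted at the origin on the work surface. World frame = base frame: x ahead of the robot, y to its left, z up, the work surface at z = 0. Lengths are in m, angles in rad, forces in N, time in s.
With the tool pointing down it reaches from about 0.275 to 0.75 m from the base axis. Payload 10.2 kg.
Tool frame: the origin (TCP) lies midway between the tips of the shut fingers; the grasp point (between the pads) lies arm.tcp_to_grasp behind it (arm.tcp_to_grasp is the distance from the TCP to the grasp point, in m); z points along the fingers, y is the line along which they close (so a half turn about z gives the same grasp; the last joint's range is limited). The gripper opens to 85 mm and grips with 20 to 120 N. Pads are 22 mm wide; open, the fingers measure 114 mm over their backs; the gripper's body (76 mm by 85 mm) begins 54 mm behind the grasp point. The pads swing forward as they close: fully open they stand 13 mm farther back than shut.
Start: joints at [0.893, 0.313, 1.498, -0, 1.331, -0.223], TCP at [0.231, 0.472, 0.231] pointing down, gripper open.
Joint ranges: [-2.94, 2.94], [-0.97, 2.17], [0.19, 2.56], [-1.23, 4.37], [0.02, 3.11], [-2.88, 2.88]. Speed limits (rad/s): [2.39, 2.39, 3.01, 3.14, 3.14, 3.14].

INTERFACE

Orientations are given as a 3x3 rotation matrix whose columns are the frame's x, y, z axes.
In Python, from rig import arm gives the robot as it stands. Calls block until the motion is done:
- arm.move_pose(position, orientation): joint-space move of the TCP to a pose.
- arm.move_linear(position, frame=None, velocity=0.15): straight line of the TCP; frame=None keeps the orientation; velocity is the mean speed in m/s.
- arm.goto_joints(angles): joint-space move.
- arm.open_gripper() and arm.close(grasp_force=None): open the fingers fully, or close them until they stop; grasp_force is the grip in N (None keeps the last).
- arm.dwell(seconds).
- arm.inverse_kinematics(position, orientation): joint angles nearest the present ones, or None.
- arm.read_camera(name): name is "scene" or "top" or "wrist"; returns a dict with "color" (480x640x3 uint8, red, green, blue), "fx", "fy", "cx", "cy" (pixels), "k1" (the pictures are not rectified: a ray, as slopes to the right and down, at radius r is drawn at 1 + k1 r^2 times it, then the intrinsics apply), "extrinsics" (4x4, takes a point from camera to world coordinates); the wrist camera has in their place "hand_eye" (4x4, takes a point from camera to tool coordinates, whose origin is the TCP and whose axes are the flange's). Camera axes: x right, y up, looking along -z (the intrinsics and any distortion apply to the point x, -y, -z); pixel columns grow to the right and rows downward; lengths in m; the calibration is good to about 2 mm. A picture is of the moment at which its call begins: read the wrist's pose just before it. There is no depth.
A pose or a line that the arm cannot do raises arm.MotionError and nothing moves.
- arm.sign_off(): hands the job in; it is judged then, once.
Readings, each from a call of its own:
- arm.get_clock(): time.
- arm.get_joints(): joint angles.
- arm.get_qd(): joint speeds.
- arm.get_joint_torque(): joint torques, N m.
- arm.get_tcp_pos(): TCP position.
- arm.get_eef_rot(): TCP orientation.
- arm.get_force(): force on the tool from outside, world axes, zero at the start.
- arm.get_torque(): the same for the moment, N m.
- arm.get_grip_width(): finger opening in m.
- arm.get_finger_force(): force on a finger pad.
Only numpy, scipy, OpenCV 4.12 (cv2) and the standard library are available. Lean on these libraries where they do the work, as an engineer would, in place of code of your own. Each camera call takes 0.05 s, during which the arm holds its last target. There are 200 camera calls.

TASK

One cup holder is missing from the rotary table of the cup sealer. Push the slim spare sleeve upright and fully home onto the bare spigot, then turn the table clockwise (seen from above) by one click, no further, so that this sleeve stops under the sealing head. Let go, and leave the wide sleeve, the sauce tub and the bottle standing where they are.

Things in the scene. Friction and masses are not known exactly. Their poses are not given: they have to be found in the camera images.
- sleeve: Slim loose steel tube standing upright on the bench, open at both ends: outside diameter 52 mm, bore 42 mm, 80 mm tall, 0.2 to 0.35 kg. Origin at the centre of its underside, z along the tube. Its place on the bench swaps with those of the wide sleeve and the tub.
- sealer: Fixed sealing machine, steel base 270 by 370 mm and 40 mm high (-135 to 235 mm in its y); origin on the bench under the rotary table's axis, -x roughly towards the robot. A 50 mm square column stands 195 mm from the axis on the +y side; from it a beam reaches back in, carrying the sealing head, up to 340 mm high.
- table_axis (a point): On the axis of the rotary table, on its upper face, 60 mm above the bench. Aluminium disc, diameter 236 mm, with a 44 mm hub rising 20 mm and four dark steel spigots 80 mm from the axis, 90 degrees apart: three carry fixed sleeves like the loose one (tops 140 mm above the bench); the one at the front (sealer -x) is bare.
- spigot_foot (a point): Foot of the bare spigot, on its axis, on the upper face of the rotary table (60 mm above the bench); turns with the table. The spigot is 38.4 mm in diameter and 45 mm tall, its top 12 mm tapering to 24 mm. Home, the sleeve's underside rests on the table's face here.
- handle_top (a point): Centre of the top of the black upright handle post that turns with the table: 24 mm in diameter, 70 mm tall, top 130 mm above the bench, 140 mm from the table's axis on a flat arm outside the disc. At the start it stands between the bare spigot and the right-hand (-y) holder.
- head (a point): Centre of the lower face of the sealing head, a 60 mm disc 178 mm above the bench, over the left-hand (+y) station, 80 mm from the axis. It does not move.
- turret (a joint): Angle of the rotary table in rad, growing clockwise seen from above. It clicks softly at 0 (start), 1.571 (bare spigot's station under the head) and 3.142; about 4 to 6 N at the handle carry it half way to the next click, and it then pulls itself in.
- wide_sleeve: Wide loose steel ring, outside diameter 76 mm, bore 66 mm, 50 mm tall, for another cup size: leave it. Origin at the centre of its underside.
- tub: Lidded tub of brown sauce, 94 mm across the lid, 42 mm tall: leave it. Origin at the centre of its underside.
- sanitizer: White bottle, diameter 64 mm, 180 mm tall, on the left: leave it. Origin at the centre of its underside.

How it is judged:
On the way, in this order (a step that is already met when the one before it is completed fails the run):
1. the slim sleeve is fully home on the bare spigot, before the table is turned (horizontal distance between sleeve and spigot_foot below 0.005 m and z of sleeve in the frame of spigot_foot between -0.004 and 0.004 m and angle between sleeve's own z axis and vertical below 0.07 rad and value of joint turret below 0.4 rad), for 0.2 s.
2. the table is turned one click clockwise with the sleeve on it (horizontal distance between sleeve and spigot_foot below 0.005 m and z of sleeve in the frame of spigot_foot between -0.004 and 0.004 m and angle between sleeve's own z axis and vertical below 0.07 rad and value of joint turret between 1.43 and 1.71 rad), for 0.2 s.
At the end, for the whole second after the job is handed in: The slim sleeve stands on the once bare spigot, centred within 5 mm, its underside within 4 mm of the table's face, tilted less than 4 degrees; the table rests within 0.14 rad of its second click (1.571), the sleeve within 18 mm of the axis of the sealing head; all at rest and released (all of step 2 and horizontal distance between sleeve and head below 0.018 m and velocity of joint turret between -0.05 and 0.05 rad/s and linear speed of sleeve below 0.02 m/s); the robot touches nothing.
It fails at once if the table is turned well past the second click (value of joint turret above 2.1 rad).
It fails at once if the wide sleeve is shifted more than 40 mm or tipped over (distance of wide_sleeve from where it was at the start of the episode above 0.04 m or angle between wide_sleeve's own z axis and vertical above 0.5 rad).
It fails at once if the tub is shifted more than 40 mm or tipped over (distance of tub from where it was at the start of the episode above 0.04 m or angle between tub's own z axis and vertical above 0.5 rad).
It fails at once if the bottle is shifted more than 40 mm or tipped over (distance of sanitizer from where it was at the start of the episode above 0.04 m or angle between sanitizer's own z axis and vertical above 0.5 rad).
It also fails if it takes over 61 s, if anything falls off the work surface, if the arm or the gripper's body presses on something with over 40 N, if the wrist force passes 120 N, or if a joint passes its speed limit or range.

## Working session

There is one attempt and no reset: what is moved stays moved. The work goes in short steps, each a Python script; the robot and the scene stay as the last script left them, time stands still between calls to the robot, and variables do not carry over. Pictures are saved under pics/ and viewed, at most 10 in all, crops included, and the job is handed in when it is done.

```bash
ls; mkdir -p pics
python3 - <<'E'
from rig import arm
import cv2,numpy as np
print(arm.get_clock(),arm.tcp_to_grasp)
for n in("scene","top"):
    d=arm.read_camera(n); cv2.imwrite(f"pics/{n}0.png",d["color"][:,:,::-1])
    print(n,{k:np.round(v,4).tolist() for k,v in d.items() if k!="color"})
d=arm.read_camera("wrist");print({k:np.round(v,4).tolist() for k,v in d.items() if k!="color"})
E
```

```text
pics
0.0 0.0187
scene {'fx': 596.1402, 'fy': 596.1402, 'cx': 314.4768, 'cy': 237.8203, 'k1': 0.0307, 'extrinsics': [[0.3553, -0.7569, 0.5486, 1.1777], [0.9347, 0.2921, -0.2024, -0.2203], [-0.007, 0.5847, 0.8112, 1.16], [0.0, 0.0, 0.0, 1.0]]}
top {'fx': 471.8547, 'fy': 471.8547, 'cx': 325.1736, 'cy': 232.5944, 'k1': -0.121, 'extrinsics': [[0.0712, 0.9751, -0.2102, 0.2179], [-0.9975, 0.0705, -0.0109, 0.0202], [0.0042, 0.2105, 0.9776, 1.3209], [0.0, 0.0, 0.0, 1.0]]}
{'fx': 345.7881, 'fy': 345.7881, 'cx': 315.1925, 'cy': 238.2925, 'k1': -0.047, 'hand_eye': [[0.0008, 0.9461, 0.3239, 0.0854], [1.0, -0.0011, 0.0006, -0.0006], [0.001, 0.3239, -0.9461, -0.1429], [0.0, 0.0, 0.0, 1.0]]}
```

View pics/scene0.png

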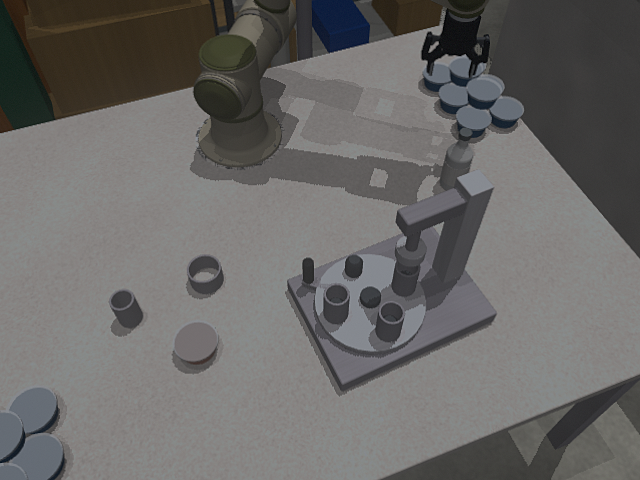

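View pics/top0.png

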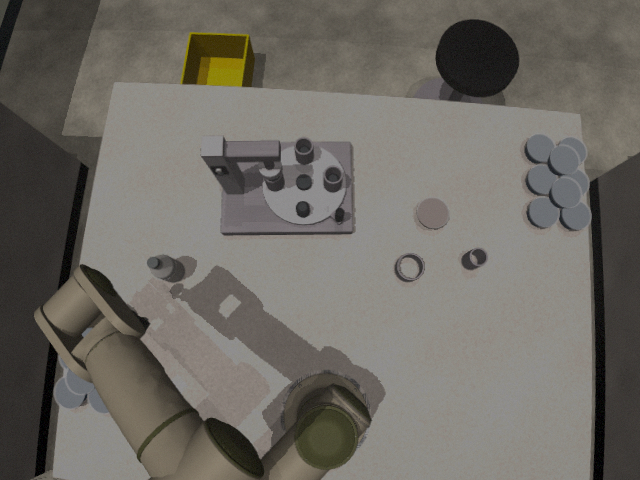

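The scene view shows the slim sleeve's rim at about (123,298), the wide ring at (205,268), the tub at (196,342), the bare spigot's top at (354,259) and the handle's top at (308,262). In the top view the slim sleeve's rim is at about (479,255), the spigot's top at (303,206), the handle's top at (340,211), the hub at (304,182) and the bottle at (155,263).

```bash
cat > h.py <<'E'
from rig import arm
import cv2,numpy as np
def cam(n):
    R,p=np.array(arm.get_eef_rot()),np.array(arm.get_tcp_pos())
    d=arm.read_camera(n)
    if n=="wrist":
        T=np.eye(4);T[:3,:3]=R;T[:3,3]=p;d["extrinsics"]=T@np.array(d["hand_eye"])
    d["extrinsics"]=np.array(d["extrinsics"])
    d["K"]=np.array([[d["fx"],0,d["cx"]],[0,d["fy"],d["cy"]],[0,0,1.]]);d["D"]=np.array([d["k1"],0,0,0.])
    return d
def ray(d,uv):
    u=cv2.undistortPoints(np.array([[uv]],float),d["K"],d["D"])[0,0]
    v=d["extrinsics"][:3,:3]@[u[0],-u[1],-1];return d["extrinsics"][:3,3],v/np.linalg.norm(v)
def plane(d,uv,z):
    o,v=ray(d,uv);return o+v*(z-o[2])/v[2]
def tri(rs):
    A=sum(np.eye(3)-np.outer(v,v) for o,v in rs);b=sum((np.eye(3)-np.outer(v,v))@o for o,v in rs)
    p=np.linalg.solve(A,b);return p,max(np.linalg.norm(np.cross(p-o,v)) for o,v in rs)
def proj(d,p):
    c=np.linalg.inv(d["extrinsics"])@np.append(p,1)
    c=np.array([c[0],-c[1],-c[2]])
    return cv2.projectPoints(c.reshape(1,1,3),np.zeros(3),np.zeros(3),d["K"],d["D"])[0].ravel()
def save(n,d): cv2.imwrite(f"pics/{n}.png",d["color"][:,:,::-1])
def down(yaw):  # tool x at angle yaw from world x, z down
    c,s=np.cos(yaw),np.sin(yaw);return np.array([[c,s,0],[s,-c,0],[0,0,-1.]])
E
python3 - <<'E'
from h import *
s,t=cam("scene"),cam("top")
for n,a,b in[("sleeve top",(123,298),(479,255)),("wide top",(205,268),(410,267)),("tub",(196,339),(433,213)),("spig",(354,259),(303,207)),("handle",(308,261),(340,212)),("hub",(371,293),(304,182)),("bottle",(464,133),(154,262)),("R sleeve",(337,293),(334,175)),("far sleeve",(390,313),(304,146))]:
    p,e=tri([ray(s,a),ray(t,b)]);print(n,p.round(4),round(e,4),np.hypot(*p[:2]).round(3))
print(arm.get_clock())
R=np.array(arm.get_eef_rot());print(R.round(3))
E
```

```text
sleeve top [ 0.452  -0.3793  0.0874] 0.0032 0.59
wide top [ 0.4133 -0.2013  0.0461] 0.0026 0.46
tub [ 0.5722 -0.2627  0.0402] 0.0025 0.63
spig [0.5456 0.0998 0.1043] 0.0021 0.555
handle [0.5319 0.0009 0.131 ] 0.0021 0.532
hub [0.6233 0.1052 0.0819] 0.0031 0.632
bottle [0.3589 0.4524 0.178 ] 0.0009 0.577
R sleeve [0.6292 0.0245 0.1405] 0.0034 0.63
far sleeve [0.7059 0.1074 0.1365] 0.0004 0.714
0.25
[[-0.898  0.439 -0.   ]
 [ 0.439  0.898 -0.   ]
 [ 0.    -0.001 -1.   ]]
```

Run:
```python
from h import *
p=np.array(arm.get_tcp_pos());arm.move_linear([p[0],p[1],.40],velocity=.3)
Y=np.pi+.05
arm.move_pose([.50,.08,.40],down(Y))
ds=[]
for i,q in enumerate([(.54,.12,.27),(.54,.05,.27)]):
    arm.move_linear(q,velocity=.25);d=cam("wrist");ds.append(d);np.savez(f"sp{i}.npz",**{k:d[k] for k in("color","K","D","extrinsics")})
    print(proj(d,[.5456,.0998,.105]),proj(d,[.5319,.0009,.131]))
save("sp0",ds[0])
arm.move_linear([.50,.03,.36],velocity=.3)
Y2=np.pi-.70
arm.move_pose([.44,-.37,.30],down(Y2))
ds=[]
for i,o in enumerate([(0.026,.03),(-.026,-.03)]):
    arm.move_linear([.452+o[0],-.379+o[1],.21],velocity=.25);d=cam("wrist");ds.append(d);np.savez(f"sl{i}.npz",**{k:d[k] for k in("color","K","D","extrinsics")})
    print(proj(d,[.452,-.379,.08]))
cv2.imwrite("pics/both.png",cv2.resize(np.vstack([np.hstack([np.load(f"{n}{i}.npz")["color"][:,:,::-1] for i in(0,1)]) for n in("sp","sl")]),(800,600),interpolation=cv2.INTER_AREA))
print(arm.get_clock(),arm.get_tcp_pos(),arm.get_force())
```

```text
[292.88631983 221.65847465] [175.13715124 209.11537006]
[368.7201602  225.37459432] [258.30990687 213.30794847]
[268.61947128 226.86116521]
[365.81443747 228.24740194]
7.0583 [ 0.42601603 -0.40929377  0.21116949] [-0.44639916  1.01903427 -0.43087266]
```

View pics/both.png

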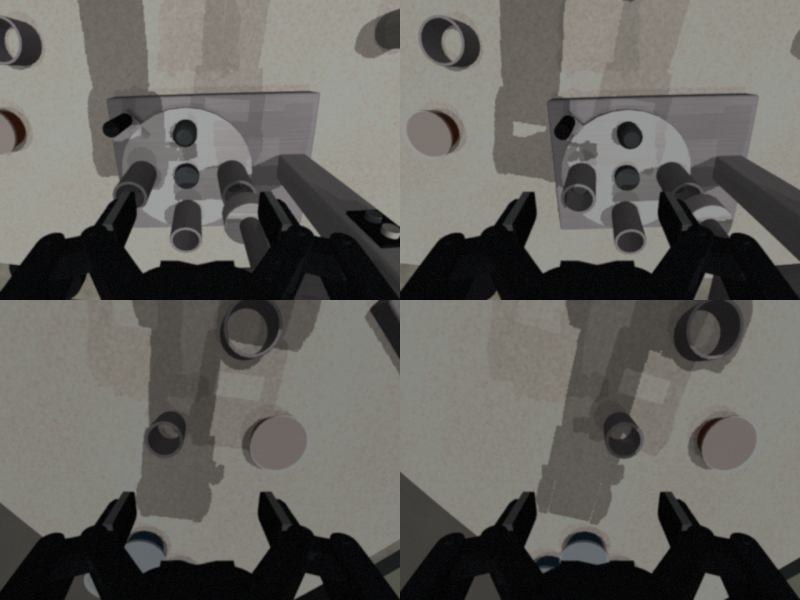

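The wrist pictures show the bare spigot near full-frame (296,212) and (368,216), with the slim sleeve's rim near (265,215) and (360,218). I'll take close crops to separate the top rims from the walls.

Run:
```python
import numpy as np,cv2
t=[]
for n,c in(("sp0",(296,212)),("sp1",(368,216)),("sl0",(267,218)),("sl1",(360,218))):
    im=np.load(n+".npz")["color"][c[1]-37:c[1]+38,c[0]-50:c[0]+50,::-1]
    im=(255*(im/255.)**.6).clip(0,255).astype(np.uint8);t.append(cv2.resize(im,(400,300),interpolation=cv2.INTER_NEAREST))
cv2.imwrite("pics/crops.png",np.vstack([np.hstack(t[:2]),np.hstack(t[2:])]))
```

```text
(no output)
```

View pics/crops.png

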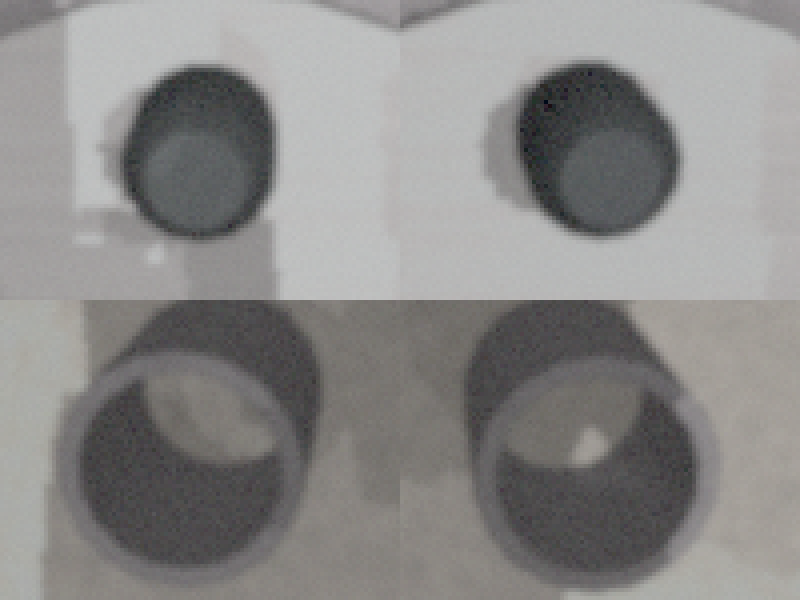

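The spigot's pale top face is at about (295,220) and (370,224) full-frame. The sleeve's rim centre is at about (262,222) and (359,223). Next I refine these with masks and ellipse fits, then triangulate.

```bash
cat >> h.py <<'E'
def ellipse(mask,c):
    """ellipse of the mask's outer contour whose centre is nearest to c"""
    best=None
    for k in cv2.findContours(mask.astype(np.uint8),cv2.RETR_EXTERNAL,cv2.CHAIN_APPROX_NONE)[0]:
        if len(k)<20: continue
        e=cv2.fitEllipse(cv2.convexHull(k))
        if best is None or np.hypot(e[0][0]-c[0],e[0][1]-c[1])<np.hypot(best[0][0]-c[0],best[0][1]-c[1]): best=e
    return best
E
python3 - <<'E'
from h import *
def L(n): d=dict(np.load(n+".npz")); return d
for names,cs,r in((("sp0","sp1"),((295,220),(370,224)),9),(("sl0","sl1"),((262.2,222.2),(359.2,223.2)),27)):
    rs=[];rm=[]
    for n,c in zip(names,cs):
        d=L(n);g=cv2.GaussianBlur(cv2.cvtColor(d["color"],cv2.COLOR_RGB2GRAY),(0,0),.8).astype(float)
        if n[:2]=="sp":
            x,y=int(c[0]),int(c[1]);print("prof",g[y,x-24:x+25:2].round().astype(int),g[y-34:y+25:2,x].round().astype(int))
            top=np.median(g[y-4:y+5,x-4:x+5]);m=abs(g-top)<9; m[:,:x-30]=0;m[:,x+30:]=0
            m=cv2.morphologyEx(m.astype(np.uint8),cv2.MORPH_OPEN,np.ones((5,5)))
        else:
            # rim: dark bore inside it is the largest dark-contrast region; radial search for rim ring
            x,y=int(c[0]),int(c[1]);print("prof",g[y,x-36:x+37:2].round().astype(int),g[y-36:y+37:2,x].round().astype(int)); m=None
        if m is not None:
            e=ellipse(m,c);print(n,e);rm.append(ray(d,e[0]))
        rs.append(ray(d,c))
    print(names,tri(rs),tri(rm) if rm else"")
E
```

```text
prof [150 129  95  47  25  35  48  51  52  51  50  52  52  50  50  50  50  50
  43  34  29  58 124 154 156] [157 156 124  46  25  26  28  30  31  34  36  46  52  51  50  51  52  52
  51  50  49  49  47  38  47  85  98  99 100 100]
sp0 ((294.4020080566406, 219.0532684326172), (24.329313278198242, 25.51318359375), 116.3133773803711)
prof [ 93  79  42  20  20  25  39  47  46  46  48  47  48  47  46  47  47  47
  43  34  58 119 146 148 149] [149 145 111  47  24  23  23  26  28  31  35  44  46  47  48  47  49  48
  48  46  44  46  45  43  93 142 149 149 150 149]
sp1 ((370.98779296875, 223.5143585205078), (24.651721954345703, 25.18459701538086), 162.38739013671875)
('sp0', 'sp1') (array([0.54514587, 0.10153488, 0.10122143]), np.float64(0.00015110061407978774)) (array([0.54259816, 0.10124689, 0.10761965]), np.float64(0.00032199570384001583))
prof [131 125  95  71  65  51  32  28  29  30  29  29  30  30  30  30  31  34
  32  31  36  37  41  44  43  41  40  37  34  34  39  51  55  50  60  79
  85] [32 35 33 38 55 65 68 75 77 72 66 62 59 61 62 61 49 36 32 31 33 32 33 35
 34 35 34 33 34 36 39 56 67 73 83 86 88]
prof [ 77  73  61  50  54  47  36  32  30  35  38  40  43  46  44  52  55  50
  42  39  39  40  36  34  34  33  30  28  27  27  42  75  90  99 114 116
 116] [ 33  36  35  36  49  57  57  60  63  63  63  62  64  81 100 108  96  63
  42  41  39  36  35  35  34  33  35  34  35  35  36  48  58  82 121 133
 134]
('sl0', 'sl1') (array([ 0.44570388, -0.38080355,  0.07816602]), np.float64(0.00016614793702381852))
```

Run:
```python
from h import *
d0,d1=[dict(np.load(f"sl{i}.npz")) for i in(0,1)]
a=plane(d0,(262.2,222.2),.08);b=plane(d1,(359.2,223.2),.08);s=(a+b)/2
e0,e1=[dict(np.load(f"sp{i}.npz")) for i in(0,1)]
print(a,b,[plane(e,u,.105) for e,u in((e0,(294.6,219.6)),(e1,(370.8,223.8)))])
x,y=s[:2]
arm.move_linear([x,y,.16],velocity=.2);arm.move_linear([x,y,.04],velocity=.1)
print(arm.get_force());arm.close(60);arm.dwell(.2)
print(arm.get_grip_width(),arm.get_finger_force(),arm.get_tcp_pos())
arm.move_linear([x,y,.30],velocity=.2)
Y=np.pi+.05
arm.move_pose([.50,.03,.34],down(Y))
arm.move_linear([.535,.09,.27],velocity=.2);arm.dwell(.3)
d=cam("wrist");np.savez("in.npz",**{k:d[k] for k in("color","K","D","extrinsics")})
im=cv2.resize(d["color"][100:400,180:480,::-1],(600,600),interpolation=cv2.INTER_CUBIC);cv2.imwrite("pics/in.png",(255*(im/255.)**.6).astype(np.uint8))
print(arm.get_tcp_pos(),arm.get_force(),arm.get_grip_width(),arm.get_clock())
```

```text
[ 0.44560849 -0.38034974  0.08      ] [ 0.44499742 -0.3805275   0.08      ] [array([0.54353008, 0.10132901, 0.105     ]), array([0.54397499, 0.10159027, 0.105     ])]
[ 0.72163071  0.07853395 -0.75954246]
0.05060160712660343 62.730471566319466 [ 0.44551544 -0.38072566  0.04062426]
[0.53503684 0.08965123 0.27053853] [ 0.4499602  -1.18211759 -2.9388579 ] 0.05044177646034848 13.45
```

View pics/in.png

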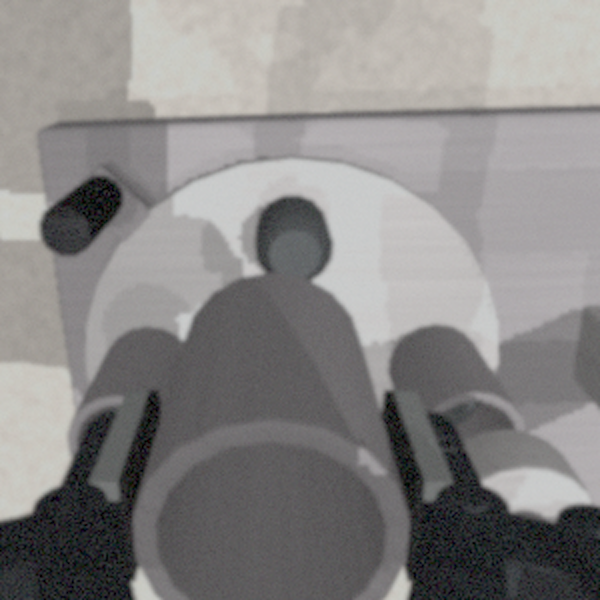

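The sleeve is upright in the hand: its rim's near outer edge is at about full-frame (315.5,311) and its width spans 246.5 to 385. The spigot's top is at about (326,226).

Run:
```python
from h import *
d=dict(np.load("in.npz"));t=np.array([0.53503684,0.08965123,0.27053853])
zr=t[2]-.0406+.08;R=down(np.pi+.05)
print("edge tool",R.T@(plane(d,(315.3,311),zr)-t))
for u in((246.5,363),(385,363)): print("side tool",R.T@(plane(d,u,zr)-t))
# sleeve lower front edge: crop (270,275)->(315,237.5)
print("low edge",R.T@(plane(d,(315,237.5),t[2]-.0406)-t))
print("spigot",plane(d,(326.2,225.8),.105))
```

```text
edge tool [ 0.02374985  0.0001857  -0.0394    ]
side tool [ 0.00193781 -0.0249093  -0.0394    ]
side tool [ 0.0019532  0.0256168 -0.0394   ]
low edge [2.30490418e-02 1.54236016e-05 4.06000000e-02]
spigot [0.54251761 0.10038263 0.105     ]
```

```bash
cat > ins.py <<'E'
from h import *
def run(p,zend,step=.004,fz_max=35,gain=2e-4):
    f0=np.array(arm.get_force());p=np.array(p,float)
    while p[2]>zend+1e-4:
        p[2]=max(zend,p[2]-step);arm.move_linear(p,velocity=.05)
        f=np.array(arm.get_force())-f0
        print(p.round(4),(np.array(arm.get_tcp_pos())-p).round(4),f.round(1),round(float(arm.get_clock()),1))
        if f[2]>fz_max: print("stop");break
        l=f[:2]
        if np.hypot(*l)>1.5: p[:2]+=np.clip(gain*l,-.001,.001)
    return p,f0
E
python3 - <<'E'
from ins import *
arm.move_linear([.5417,.101,.20],velocity=.15);arm.move_linear([.5417,.101,.15],velocity=.1);arm.dwell(.2)
run([.5417,.101,.15],.120)
E
```

```text
[0.5417 0.101  0.146 ] [-0.0002 -0.     -0.0003] [-0.5 -0.  -0.1] 15.2
[0.5417 0.101  0.142 ] [-0.0001 -0.     -0.0003] [0.6 1.  0.3] 15.4
[0.5417 0.101  0.138 ] [-0.0001 -0.     -0.0003] [ 0.8  0.3 -0.7] 15.7
[0.5417 0.101  0.134 ] [-0.0001  0.     -0.0003] [0.4 0.6 0.4] 15.9
[0.5417 0.101  0.13  ] [-0.0002  0.     -0.0003] [ 1.1 -0.6 -0.5] 16.2
[0.5417 0.101  0.126 ] [-0.0002  0.     -0.0003] [1.  0.6 0.2] 16.4
[0.5417 0.101  0.122 ] [-0.0001 -0.     -0.0003] [0.9 0.7 0.6] 16.7
[0.5417 0.101  0.12  ] [-0.      0.     -0.0001] [-0.1 -0.8  1.5] 16.9
```

Run:
```python
from ins import *
p,f0=run([.5417,.101,.12],.103)
p,f0=run(p,.097,step=.001,fz_max=12)
d=cam("wrist");save("home",d)
print(arm.get_tcp_pos(),arm.get_grip_width())
```

```text
[0.5417 0.101  0.116 ] [-0.0002  0.     -0.0003] [-0.3  1.7 -1.7] 17.2
[0.5416 0.1013 0.112 ] [-0.0002  0.     -0.0003] [ 1.   0.5 -1.8] 17.4
[0.5416 0.1013 0.108 ] [-0.0002 -0.     -0.0003] [ 1.6  1.  -0.5] 17.7
[0.5419 0.1015 0.104 ] [-0.0002  0.     -0.0003] [ 0.3  1.  -2. ] 17.9
[0.5419 0.1015 0.103 ] [0. 0. 0.] [-0.   1.7 -2.1] 18.2
[0.5419 0.1019 0.102 ] [-0.  0. -0.] [ 0.  -1.5  0.4] 18.4
[0.5419 0.1016 0.101 ] [-0.     -0.     -0.0001] [ 0.7 -0.8  0.4] 18.7
[0.5419 0.1016 0.1   ] [ 0.0003 -0.0001  0.0006] [-1.5 -0.9  7.4] 18.9
[0.5417 0.1014 0.099 ] [0.0007 0.     0.0015] [-2.3  0.1 15.4] 19.2
stop
[0.54231232 0.10143043 0.10054166] 0.050672069449472
```

The sleeve met the table's face at TCP z 0.1005, where it was expected. I'll release, back off and look at the seat and the handle.

Run:
```python
from h import *
arm.open_gripper();arm.dwell(.2)
arm.move_linear([.5423,.1014,.25],velocity=.2)
for i,q in enumerate([(.525,.05,.26),(.525,-.02,.26)]):
    arm.move_linear(q,velocity=.25);arm.dwell(.1)
    d=cam("wrist");np.savez(f"ha{i}.npz",**{k:d[k] for k in("color","K","D","extrinsics")})
    print(proj(d,[.532,.001,.13]),proj(d,[.5437,.1014,.14]))
cv2.imwrite("pics/ha.png",np.hstack([(255*(cv2.resize(np.load(f"ha{i}.npz")["color"][100:340,x:x+200,::-1],(400,480),interpolation=cv2.INTER_CUBIC)/255.)**.6).astype(np.uint8) for i,x in((0,190),(1,260))]))
print(arm.get_clock())
```

```text
[254.93409793 235.1082287 ] [375.85239425 258.42483315]
[338.44315954 238.52297094] [458.74539123 261.69631295]
21.875
```

View pics/ha.png

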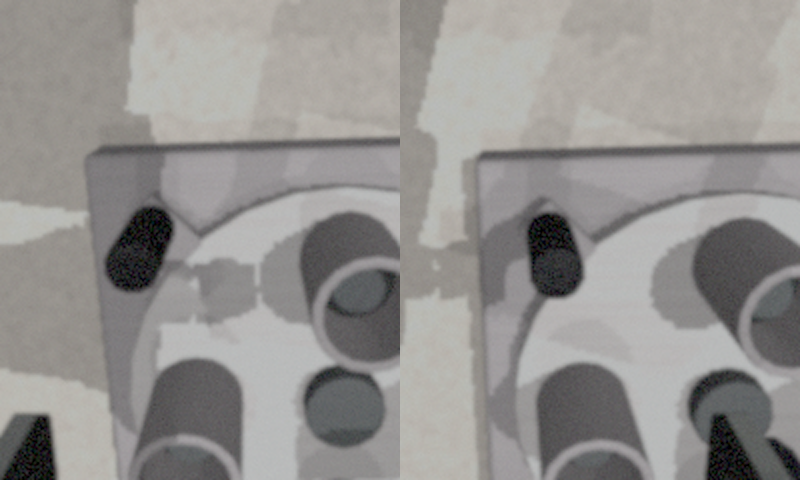

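The sleeve's rim is on the spigot, with the spigot visible inside it. The handle's top is at full-frame (255.3,232.2) and (337.8,235.3), and the hub's top is at about (362,304) in the first view.

Run:
```python
from h import *
a,b=[dict(np.load(f"ha{i}.npz")) for i in(0,1)]
h,e=tri([ray(a,(255.3,232.2)),ray(b,(337.8,235.3))]);print("handle",h,e,plane(a,(255.3,232.2),.13),plane(b,(337.8,235.3),.13))
h=(plane(a,(255.3,232.2),.13)+plane(b,(337.8,235.3),.13))/2
hub=plane(a,(361.8,303.8),.08);print("hub",hub)
S=np.array([.5435,.1014])
# axis: 80 mm from spigot, 140 mm from handle (circle intersection), +x side
v=h[:2]-S;D=np.hypot(*v);A=(.08**2-.14**2+D*D)/(2*D);H=np.sqrt(.08**2-A*A);n=np.array([-v[1],v[0]])/D
C=S+A*v/D+np.array([1,-1])[:,None]*H*n;print("axis",C,"D",D)
```

```text
handle [0.53071056 0.00062488 0.12578438] 0.00011869576160685006 [0.52944575 0.00131578 0.13      ] [5.29202646e-01 2.57312003e-04 1.30000000e-01]
hub [0.61965037 0.10481979 0.08      ]
axis [[0.62344264 0.10442881]
 [0.46750633 0.12639925]] D 0.1016071864155505
```

Run:
```python
from h import *
C=np.array([.6235,.1046]);h=np.array([.5297,.0008])
arm.move_linear([*h,.20],velocity=.2);arm.move_linear([*h,.092],velocity=.1)
arm.close(30);arm.dwell(.2);print(arm.get_grip_width(),arm.get_tcp_pos(),arm.get_force())
r=h-C;R=np.hypot(*r);a0=np.arctan2(r[1],r[0]);print(R,np.degrees(a0))
for k in range(1,12):
    a=a0-np.radians(8*k);p=[*(C+R*np.array([np.cos(a),np.sin(a)])),.092]
    arm.move_linear(p,velocity=.07);f=np.array(arm.get_force());print(8*k,f.round(1),round(float(arm.get_grip_width()),4))
    if np.linalg.norm(f)>40: print("stop");break
print(arm.get_clock(),arm.get_tcp_pos())
```

```text
0.022955850480397926 [0.52972542 0.00057668 0.09218083] [-2.1660822  -3.17831345  3.54811315]
0.13990310932927838 -132.10288759215882
8 [ -9.1 -11.3   7.5] 0.0233
16 [-16.7 -16.8  11.2] 0.0232
24 [-13.8 -10.2   9.4] 0.0234
32 [-8.8 -6.6  5.4] 0.023
40 [-5.3 -4.2  2.3] 0.0233
48 [-6.4 -0.3 -0.8] 0.023
56 [-3.1  3.8 -4.8] 0.0231
64 [  2.    1.3 -12.2] 0.0235
72 [  3.4   1.7 -11.6] 0.023
80 [ 1.8  1.3 -7.8] 0.0228
88 [ 0.2 -0.5 -4.4] 0.0231
29.0333 [0.51662735 0.19460391 0.0921896 ]
```

Forces stayed modest. I'll release, lift clear and check.

Run:
```python
from h import *
arm.open_gripper();arm.dwell(.5)
p=arm.get_tcp_pos();arm.move_linear([p[0],p[1],.25],velocity=.15);arm.move_linear([.42,.10,.35],velocity=.25);arm.dwell(.5)
s,t=cam("scene"),cam("top")
im=np.hstack([cv2.resize(s["color"][150:400,260:510],(400,400)),cv2.resize(t["color"][100:260,190:370],(400,400))])
cv2.imwrite("pics/end.png",im[:,:,::-1]);print(arm.get_clock(),arm.get_force())
```

```text
32.7833 [-0.30921468  1.18370885 -0.35273673]
```

View pics/end.png

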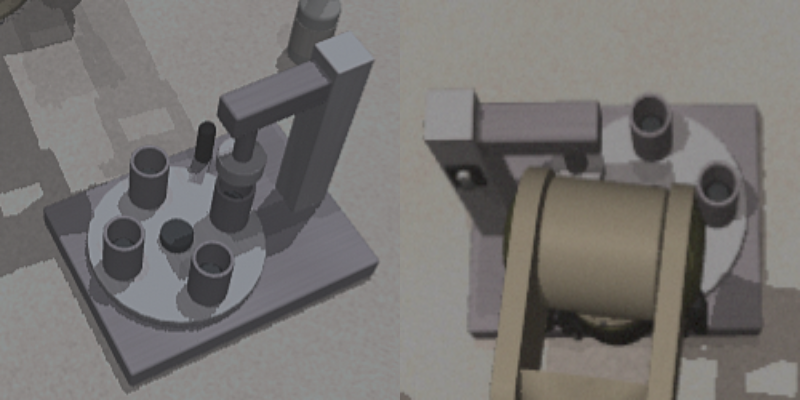

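The scene crop shows sleeves at all four stations, one of them under the head. The handle's top is at full-frame (389,228). I'll check the table's angle from that and hand in if it's right.

Run:
```python
from h import *
s=cam("scene");r=plane(s,(389,228),.13)[:2]-np.array([.6235,.1046])
a=np.radians(-132.1+360)-np.arctan2(r[1],r[0]);print(np.hypot(*r),a)
if abs(a-1.571)<.1: print(arm.sign_off())
```

```text
0.1419058414713328 1.5322412741268954
the job is handed in; nothing more can be done
None
```

The slim sleeve is fully home on the spigot and the table is turned one click clockwise (about 1.53 rad from the camera, against 1.571), so the sleeve stops under the sealing head; the arm is clear and the job was handed in at about 33 s, with no verdict returned and the wide sleeve and tub not re-checked in the final picture.

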